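# Point out what the lemon dressing needs

## Robot

A 6-joint arm with a two-finger parallel gripper is mounted at the origin on a cart in front of the work surface, level with it; the furniture and walls round the work are solid. World frame = base frame: x ahead of the robot, y to its left, z up, the work surface at z = 0. Lengths are in m, angles in degrees, forces in N, time in s.
With the tool pointing down it reaches from about 0.4 to 0.825 m from the base axis. Payload 7 kg.
Tool frame: the origin (TCP) lies midway between the tips of the shut fingers; the grasp point (between the pads) lies 19 mm behind it (r.grip_point_offset is the z of the grasp point in the tool frame, in m); z points along the fingers, y is the line along which they close (so a half turn about z gives the same grasp; the last joint's range is limited). The gripper opens to 88 mm and grips with 3 to 60 N. Pads are 19 mm wide; open, the fingers measure 130 mm over their backs; the gripper's body (78 mm by 193 mm) begins 47 mm behind the grasp point.
Start: joints at [91.049, 20.546, 0.682, 0, -70.136, -16.507], TCP at [0.18, 0.651, 0.227] pointing down, gripper open.
Joint ranges: [-176.03, 176.03], [-82.01, 121.73], [-58.28, 71.71], [-173.87, 95.51], [-174.79, -0.11], [-173.66, 173.66]. Speed limits (degrees/s): [136.94, 136.94, 172.46, 180, 180, 180].

## Interface

Orientations are given as [roll, pitch, yaw] about the fixed x, y, z axes, in that order (R = Rz(yaw) Ry(pitch) Rx(roll)).
In Python, from plant import r, viewer, recognise, outline_of, pinpoint gives the robot as it stands.
- The arm moves only by the tool move_arm, never from a script. Its argument "targets" is a list of rows, each a list of 2 entries, a list of its own where there are three numbers: the shift along the tool's x, y, z in cm, then the turn, a rotation vector about the tool's x, y, z in rad. A call has 1 to 5 rows; each row is the pose to reach, as a shift and turn from the pose commanded when the call began, along the tool's axes at that moment; what a row does not reach only later rows make up. A row lasts 1/8 s, in which the tool goes at most 62.5 mm and 10.7 degrees, less where a joint would pass 70% of its speed; a pose out of reach is approached as far as the arm can. A call with a gripper value outside its range is refused whole. "jaw" is the finger opening in cm, from 0 to 8.76, set as the call begins (left out, the last holds). The fingers move at their own pace and stop on an object; "squeeze" is the grip in N (left out, the last holds). Time passes only in rows, so rows that repeat a pose let the fingers close. It gives the time, the measured TCP pose, the force, the opening and the grip force at its end, in the units of the state.
- r.get_state(): the state, without advancing time (a new reading comes with each control period).
- viewer.capture(name): name is "side" or "top" or "wrist"; returns a dict with "image" (384x512x3 uint8, blue, green, red), "intrinsics" (3x3 intrinsics, pixels), "camera_from_world" (4x4, takes a point from world to camera coordinates). Camera axes: x right, y up, looking along -z (the intrinsics and any distortion apply to the point x, -y, -z); pixel columns grow to the right and rows downward; lengths in m; the calibration is good to about 2 mm. A picture is of the moment at which its call begins. There is no depth.
- r.close_job(): hands the job in; it is judged then, once.
Trained networks look in the newest picture that a camera, given by its name, has taken for a name from the list of things; names that differ only in an ending like _2 or _b are one class to them, and where a whole thing is asked for, a point or a joint stands for the part that bears it (a point fixed in the world has none). Each returns a list of dicts, best first, with "score" (0 to 1); they miss things now and then, are a little off and sometimes report something else, mostly with a low value. They report only what shows in the picture. A call takes as long as a camera call.
- recognise(label, camera): "box" ([left, top, right, bottom] in pixels, round what is visible of it).
- outline_of(label, camera): "mask" (384x512 bool, what is visible of it) and "box" ([left, top, right, bottom] in pixels, round what is visible of it).
- pinpoint(label, camera): "location" ([row, column] in pixels: a listed point, or the origin of a listed thing).
The state is a dict: "time_s": time; "joints": joint angles; "qd": joint speeds; "joint_torque": joint torques, N m; "tcp_pos": TCP position; "eef_rot": TCP orientation; "contact_force": force on the tool from outside, world axes, zero at the start; "moment": the same for the moment, N m; "gripper_width": finger opening in m; "gripper_force": force on a finger pad.
Only numpy, scipy, OpenCV 4.12 (cv2) and the standard library are available. Lean on these libraries where they do the work, as an engineer would, in place of code of your own. Each camera call takes 0.05 s, during which the arm holds its last target. There are 200 camera calls.

## Task

Show a kitchen helper how the lemon dressing starts: point from just above, first at the lemon, then at the small glass salt shaker, then at the white bowl they go into, keeping the fingertips over the middle of each, a few centimetres above its top, for two seconds. On the way do not bring the fingertips close over the middle of the yellow-lidded jar or the green-labelled food tin; touch nothing and move nothing. Finish while still pointing at the bowl.

Things in the scene. Friction and masses are not known exactly. Their poses are not given: they have to be found in the camera images.
- lemon: a yellow lemon lying on its side, 87 mm long along its own y axis, 58 mm wide and 57 mm high; loose. Origin: centre of the underside, on the worktop (z = 0); z up.
- lemon_top (a point): the middle of the top of the lemon, 57 mm above the worktop
- salt_shaker: a small clear glass salt shaker with a grey perforated cap and grey contents showing in the lower half, 44 mm across and 90 mm high (cap 34 mm across); loose and easily knocked over. Origin: centre of the underside, on the worktop (z = 0); z up.
- salt_shaker_top (a point): the middle of the top of the salt shaker, 90 mm above the worktop
- bowl: a white round bowl with a pale green band round the outside below the rim, open at the top, 115 mm across the rim and 52 mm high; loose. Origin: centre of the underside, on the worktop (z = 0); z up.
- bowl_top (a point): centre of the bowl's mouth, at the height of the rim, 52 mm above the worktop
- yellow_lid_jar: bystander: a small glass jar with a yellow screw lid, 60 mm across and 80 mm high; loose. Origin: centre of the underside, on the worktop (z = 0); z up.
- yellow_lid_jar_top (a point): the middle of the top of the yellow lid jar, 80 mm above the worktop
- green_tin: bystander: an unopened food tin with a green-and-white paper label and a metal top, 57 mm across and 72 mm high; loose. Origin: centre of the underside, on the worktop (z = 0); z up.
- green_tin_top (a point): the middle of the top of the green tin, 72 mm above the worktop
- fork: bystander: a steel fork, 193 x 26 x 15 mm, lying flat near the back of the worktop; origin: centre of its underside
- teaspoon: bystander: a steel teaspoon, 130 x 26 x 11 mm, lying flat near the back of the worktop; origin: centre of its underside
- mug_gingham1: bystander: black-and-white checked mug, 119 x 86 x 100 mm, fixed, standing on the low dark wooden shelf along the back of the worktop (the shelf spans y = -0.21 to 0.27, its front edge is at about x = 0.645 and its top about 0.19 m above the worktop, so the mug's rim is about 0.29 m up): keep the hand and arm in front of the shelf; origin: centre of the mug's underside; this is the left one
- mug_gingham2: bystander: black-and-white checked mug, 119 x 86 x 100 mm, fixed, standing on the low dark wooden shelf along the back of the worktop (the shelf spans y = -0.21 to 0.27, its front edge is at about x = 0.645 and its top about 0.19 m above the worktop, so the mug's rim is about 0.29 m up): keep the hand and arm in front of the shelf; origin: centre of the mug's underside; this is the right one

How it is judged (in metres and radians):
On the way, in this order (a step that is already met when the one before it is completed fails the run):
1. the fingertips dwell just above the lemon (horizontal distance between the grasp point and lemon_top below 0.028 m and z of the grasp point in the frame of lemon_top between 0.015 and 0.095 m), for 1.8 s.
2. the fingertips dwell just above the salt shaker (horizontal distance between the grasp point and salt_shaker_top below 0.025 m and z of the grasp point in the frame of salt_shaker_top between 0.015 and 0.095 m), for 1.8 s.
3. the fingertips dwell just above the bowl (horizontal distance between the grasp point and bowl_top below 0.035 m and z of the grasp point in the frame of bowl_top between 0.015 and 0.095 m), for 1.8 s.
At the end, for the whole second after the job is handed in: the fingertips are still just above the bowl (within 35 mm of its centre seen from above, less than about 75 mm above its rim, not touching it), and every object stands within 10 mm of where it stood at the start (all of step 3 and distance of each of lemon, salt_shaker, bowl, yellow_lid_jar, green_tin, fork, teaspoon from where it was at the start of the episode below 0.01 m).
It fails at once if the robot touches something (contact force between any of the fingers, the arm and anything else above 0.5 N).
It fails at once if an object is moved (distance of any of lemon, salt_shaker, bowl, yellow_lid_jar, green_tin, fork, teaspoon from where it was at the start of the episode above 0.01 m).
It fails at once if the fingertips come close (under about 30 mm) over the middle of the jar or the tin ((horizontal distance between the grasp point and yellow_lid_jar_top below 0.02 m and z of the grasp point in the frame of yellow_lid_jar_top between 0.015 and 0.05 m) or (horizontal distance between the grasp point and green_tin_top below 0.02 m and z of the grasp point in the frame of green_tin_top between 0.015 and 0.05 m)).
It also fails if it takes over 54 s, if anything falls off the work surface, if the arm or the gripper's body presses on something with over 40 N, if the wrist force passes 120 N, or if a joint passes its speed limit or range.

## Working session

There is one attempt and no reset: what is moved stays moved. The work goes in short steps, Python scripts to look and compute and a tool call to move; the robot and the scene stay as the last step left them, time stands still between calls to the robot, and variables do not carry over. Pictures are saved under pics/ and viewed, at most 10 in all, crops included, and the job is handed in when it is done.

Besides the shell and the picture viewer there is one more tool, called after "Call:" as name([rows], argument=value, ...), one row to a line, values as JSON. move_arm: Moves the arm, as the interface text tells. Its arguments: {"type":"object","properties":{"targets":{"type":"array","items":{"type":"array"}},"jaw":{"type":"number"},"squeeze":{"type":"number"}},"required":["targets"]}

```bash
mkdir -p pics
cat > h.py <<'E'
from plant import r, viewer, recognise, outline_of, pinpoint
import numpy as np, cv2
def ray(c,px,z):
    T=np.array(c["camera_from_world"]);K=np.array(c["intrinsics"]);R=T[:3,:3];o=-R.T@T[:3,3]
    v=np.linalg.inv(K)@[px[1],px[0],1.];d=R.T@np.array([v[0],-v[1],-v[2]])
    return (o+d*(z-o[2])/d[2]).round(4)
H=dict(lemon_top=.057,salt_shaker_top=.09,bowl_top=.052,yellow_lid_jar_top=.08,green_tin_top=.072)
E
python3 - <<'E'
from h import *
for n in("top","side"):
    c=viewer.capture(n);cv2.imwrite(f"pics/{n}1.png",c["image"])
    T=np.array(c["camera_from_world"]);print(n,"cam at",-T[:3,:3].T@T[:3,3])
    for k,z in H.items():
        for d in pinpoint(k,n)[:2]:print(k,round(d["score"],2),np.round(d["location"]),ray(c,d["location"],z))
        for d in recognise(k[:-4],n)[:2]:print("  box",round(d["score"],2),np.round(d["box"]))
s=r.get_state();print(s["tcp_pos"],s["eef_rot"],s["time_s"],s["gripper_width"],r.grip_point_offset)
E
```

```text
top cam at [0.46569661 0.03860256 1.23054851]
lemon_top 0.83 [243. 202.] [0.4433 0.164  0.057 ]
lemon_top 0.45 [252. 304.] [ 0.4277 -0.0833  0.057 ]
  box 0.68 [194. 228. 218. 262.]
salt_shaker_top 0.49 [252. 301.] [ 0.4295 -0.0726  0.09  ]
  box 0.54 [296. 241. 313. 260.]
bowl_top 0.71 [226. 153.] [0.479  0.2827 0.052 ]
  box 0.89 [127. 204. 176. 251.]
yellow_lid_jar_top 0.63 [226. 254.] [0.4863 0.0388 0.08  ]
yellow_lid_jar_top 0.61 [224. 253.] [0.4903 0.0412 0.08  ]
  box 0.77 [244. 212. 270. 237.]
green_tin_top 0.89 [241. 353.] [ 0.457  -0.1968  0.072 ]
  box 0.69 [335. 231. 360. 255.]
side cam at [ 0.45288428 -0.76634854  0.64136155]
lemon_top 0.95 [199. 185.] [0.4361 0.1622 0.057 ]
  box 0.92 [170. 200. 203. 225.]
salt_shaker_top 0.94 [256. 179.] [ 0.4242 -0.0899  0.09  ]
  box 0.59 [178. 249. 195. 294.]
bowl_top 0.78 [176. 200.] [0.478  0.2818 0.052 ]
bowl_top 0.35 [303. 201.] [ 0.4599 -0.1774  0.052 ]
  box 0.64 [181. 166. 224. 195.]
  box 0.19 [267.  84. 306. 131.]
yellow_lid_jar_top 0.95 [218. 210.] [0.4907 0.0447 0.08  ]
  box 0.79 [197. 214. 222. 255.]
  box 0.4 [180. 165. 220. 197.]
  box 0.81 [183. 292. 218. 345.]
  box 0.69 [223. 274. 308. 286.]
[0.17993201 0.65054524 0.22654812] [ 1.79997708e+02 -1.43208534e-03 -1.54582520e+01] 1.1 0.08792790525262559 -0.0188
```

View pics/top1.png

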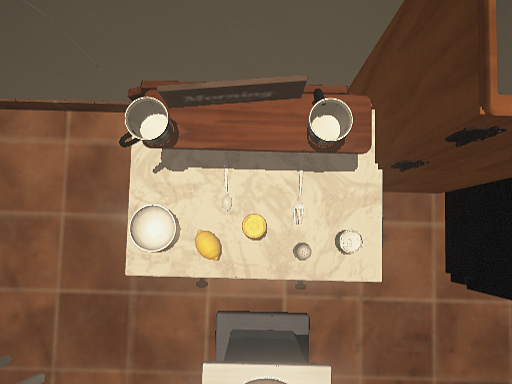

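View pics/side1.png

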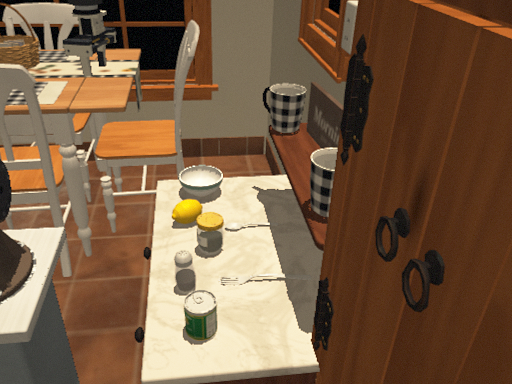

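Run:
```python
from h import *
for n in("top","side"):
    c=viewer.capture(n)
    for k,z in H.items():
        print(n,k,[(round(d["score"],2),ray(c,d["location"],z)[:2]) for d in pinpoint(k,n)[:1]],[ (round(d["score"],2),ray(c,np.argwhere(d["mask"]).mean(0),z*(1 if n=="top" and k[0] in"bygs" else .5))[:2],np.argwhere(d["mask"]).mean(0).round(1)) for d in outline_of(k[:-4],n)[:1]])
    if n=="top":
        print("shaker cap px 250.5,303:",ray(c,(250.5,303),.09))
        cv2.imwrite("pics/top2.png",cv2.resize(c["image"][200:280,120:380],None,fx=3,fy=3,interpolation=2))
s=r.get_state();R=cv2.Rodrigues(np.zeros(3))[0]
from scipy.spatial.transform import Rotation as Q
R=Q.from_euler("xyz",s["eef_rot"],degrees=True).as_matrix();print(R.round(3))
for nm,p in dict(lemon=(.441,.163,.2)).items():print(nm,(R.T@(np.array(p)-s["tcp_pos"])*100).round(2))
```

```text
top lemon_top [(0.77, array([0.4397, 0.1547]))] [(0.92, array([0.4375, 0.1521]), array([245. , 207.6]))]
top salt_shaker_top [(0.52, array([ 0.4285, -0.0782]))] [(0.66, array([ 0.4308, -0.075 ]), array([251.1, 302.2]))]
top bowl_top [(0.85, array([0.4749, 0.281 ]))] [(0.81, array([0.4763, 0.2848]), array([227.6, 152.3]))]
top yellow_lid_jar_top [(0.58, array([0.4802, 0.0388]))] [(0.77, array([0.4861, 0.0387]), array([226.1, 254.2]))]
top green_tin_top [(0.76, array([ 0.4538, -0.2   ]))] [(0.67, array([ 0.4561, -0.1879]), array([241.4, 349.1]))]
shaker cap px 250.5,303: [ 0.4322 -0.0767  0.09  ]
side lemon_top [(0.31, array([ 0.4598, -0.1743]))] [(0.68, array([0.4407, 0.1532]), array([211.2, 187.4]))]
side salt_shaker_top [(0.76, array([ 0.4341, -0.0745]))] [(0.96, array([ 0.4331, -0.0855]), array([272.5, 185.1]))]
side bowl_top [(0.56, array([0.4758, 0.2853]))] [(0.7, array([0.4795, 0.3059]), array([179.9, 200.9]))]
side yellow_lid_jar_top [(0.73, array([0.49  , 0.0437]))] [(0.84, array([0.4894, 0.045 ]), array([232.9, 210.2]))]
side green_tin_top [(0.93, array([ 0.4606, -0.1949]))] []
[[ 0.964 -0.267  0.   ]
 [-0.267 -0.964  0.   ]
 [ 0.    -0.    -1.   ]]
lemon [38.16 40.03  2.66]
```

View pics/top2.png

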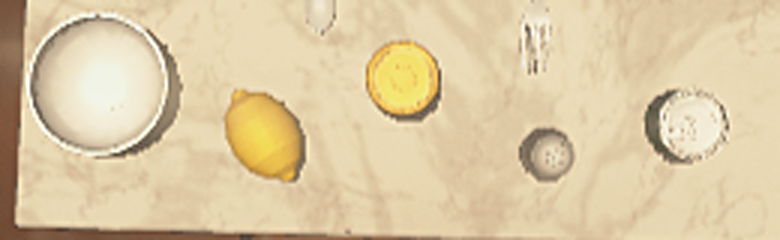

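Call:
move_arm([
  [[2,2.1,0.5],[0,0,0]],
  [[5.5,5.9,1],[0,0,0]],
  [[9,9.6,1.5],[0,0,0]],
  [[12.5,13.4,2],[0,0,0]],
  [[16,17.2,2.5],[0,0,0]],
], jaw=0)

```text
time_s: 2.82
tcp_pos: [0.2889, 0.4407, 0.2016]
eef_rot: [-180.0, -0.0, -15.4]
contact_force: [0.2, -0.7, 0.8]
gripper_width: 0.0434
gripper_force: 0.0
```

Call:
move_arm([
  [[3.5,3.7,0],[0,0,0]],
  [[7,7.5,0],[0,0,0]],
  [[10.5,11.3,0],[0,0,0]],
  [[14,15,0],[0,0,0]],
  [[17,18.2,0],[0,0,0]],
])

```text
time_s: 3.45
tcp_pos: [0.4042, 0.2198, 0.202]
eef_rot: [-180.0, -0.0, -15.5]
contact_force: [1.1, -0.4, 0.4]
gripper_width: 0.0009
gripper_force: 0.0
```

Call:
move_arm([
  [[3,3.2,0],[0,0,0]],
  [[5.2,5.6,1.5],[0,0,0]],
  [[5.2,5.6,5],[0,0,0]],
  [[5.2,5.6,8.5],[0,0,0]],
  [[5.2,5.6,10],[0,0,0]],
])

```text
time_s: 4.08
tcp_pos: [0.4381, 0.1527, 0.0999]
eef_rot: [179.9, 0.1, -15.5]
contact_force: [0.8, -0.6, 0.7]
gripper_width: 0.0004
gripper_force: 0.0
```

Run:
```python
from h import *
s=r.get_state();print(s["tcp_pos"],s["time_s"])
c=viewer.capture("top");a=c["image"][180:280,120:320]
c=viewer.capture("wrist");b=c["image"]
for k in("lemon_top","bowl_top","salt_shaker_top","yellow_lid_jar_top"):
    print(k,[(round(d["score"],2),ray(c,d["location"],H[k])[:2]) for d in pinpoint(k,"wrist")[:2]])
cv2.imwrite("pics/l.png",np.vstack([cv2.resize(a,(512,256)),cv2.resize(b,(400,300)) if 0 else b[:340]]))
```

```text
[0.43807969 0.15269054 0.09993739] 4.075
lemon_top [(0.67, array([0.4378, 0.1571]))]
bowl_top [(0.6, array([0.4794, 0.2896]))]
salt_shaker_top []
yellow_lid_jar_top [(0.72, array([0.4871, 0.0411]))]
```

View pics/l.png

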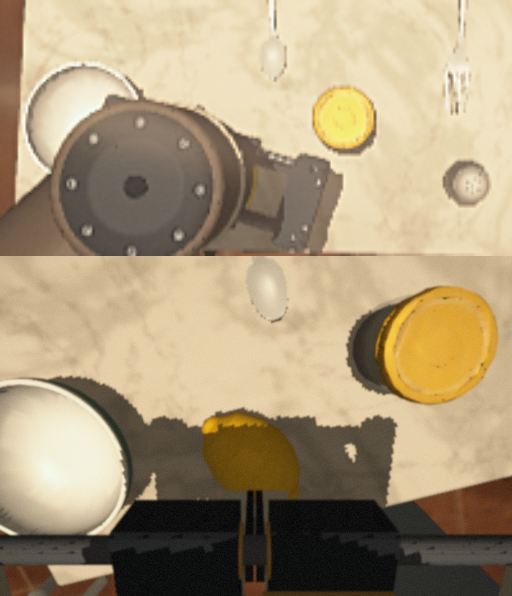

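The picture shows the fingers right over the lemon (wrist view: lemon ≈ (250,450), fingers ≈ (255,500)). I'll hold here, then go on.

Call:
move_arm([
  [[0,0,0],[0,0,0]],
  [[0,0,0],[0,0,0]],
  [[0,0,0],[0,0,0]],
  [[0,0,0],[0,0,0]],
  [[0,0,0],[0,0,0]],
])

```text
time_s: 5.0
tcp_pos: [0.4388, 0.1536, 0.1016]
eef_rot: [180.0, 0.0, -15.5]
contact_force: [0.1, -1.0, -0.3]
gripper_width: 0.001
gripper_force: 0.0
```

Call:
move_arm([
  [[0,0,0],[0,0,0]],
  [[0,0,0],[0,0,0]],
  [[0,0,0],[0,0,0]],
  [[0,0,0],[0,0,0]],
  [[0,0,0],[0,0,0]],
])

```text
time_s: 5.62
tcp_pos: [0.4388, 0.1536, 0.1016]
eef_rot: [-180.0, -0.0, -15.5]
contact_force: [0.5, -0.2, -0.7]
gripper_width: 0.0007
gripper_force: 0.0
```

Call:
move_arm([
  [[0,0,0],[0,0,0]],
  [[0,0,0],[0,0,0]],
  [[0,0,0],[0,0,0]],
  [[0,0,0],[0,0,0]],
  [[0,0,0],[0,0,0]],
])

```text
time_s: 6.25
tcp_pos: [0.4388, 0.1536, 0.1016]
eef_rot: [180.0, 0.0, -15.5]
contact_force: [0.4, -0.8, 0.8]
gripper_width: 0.0002
gripper_force: 0.0
```

Call:
move_arm([
  [[0,0,0],[0,0,0]],
  [[0,0,0],[0,0,0]],
  [[0,0,0],[0,0,0]],
  [[0,0,0],[0,0,0]],
  [[0,0,0],[0,0,0]],
])

```text
time_s: 6.88
tcp_pos: [0.4388, 0.1535, 0.1015]
eef_rot: [180.0, 0.0, -15.5]
contact_force: [-0.3, -0.6, -1.1]
gripper_width: 0.0007
gripper_force: 0.0
```

Call:
move_arm([
  [[0,0,-4],[0,0,0]],
  [[0,0,-8],[0,0,0]],
  [[0,1.5,-11],[0,0,0]],
  [[1,4.5,-11],[0,0,0]],
  [[1.9,8,-11],[0,0,0]],
])

```text
time_s: 7.5
tcp_pos: [0.4359, 0.071, 0.2121]
eef_rot: [-179.9, -0.0, -15.4]
contact_force: [-0.3, 0.5, -0.2]
gripper_width: 0.0005
gripper_force: 0.0
```

Call:
move_arm([
  [[0.9,3.5,0],[0,0,0]],
  [[1.8,7,0],[0,0,0]],
  [[2.6,10.5,0],[0,0,0]],
  [[3.2,13.2,0],[0,0,0]],
  [[3.5,14.5,0],[0,0,0]],
])

```text
time_s: 8.12
tcp_pos: [0.4306, -0.0788, 0.2116]
eef_rot: [-180.0, -0.0, -15.5]
contact_force: [-0.9, -0.6, 0.4]
gripper_width: 0.0004
gripper_force: 0.0
```

Run:
```python
from h import *
c=viewer.capture("wrist");s=r.get_state();print(s["tcp_pos"],s["eef_rot"],s["time_s"])
for k in H:
    print(k,[(round(d["score"],2),ray(c,d["location"],H[k])[:2],d["location"]) for d in pinpoint(k,"wrist")[:2]])
cv2.imwrite("pics/s.png",c["image"])
```

```text
[ 0.43057399 -0.07926929  0.21149106] [ 1.79981788e+02  1.54702849e-02 -1.55216686e+01] 8.175
lemon_top [(0.82, array([0.4395, 0.1569]), [227.9, 27.6]), (0.45, array([ 0.4207, -0.0749]), [185.8, 254.2])]
salt_shaker_top [(0.66, array([ 0.4281, -0.0775]), [187.6, 254.7])]
bowl_top []
yellow_lid_jar_top []
green_tin_top [(0.67, array([ 0.4565, -0.1918]), [117.5, 372.8])]
```

View pics/s.png

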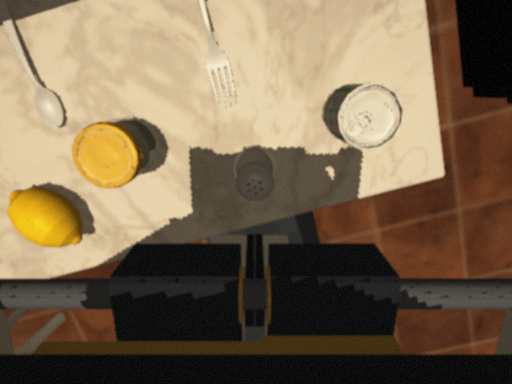

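The wrist view puts the cap at (255,185), which agrees with my estimate of (0.429, -0.078). Descending, holding, then lifting away.

Call:
move_arm([
  [[0,0,2.5],[0,0,0]],
  [[0,0,5],[0,0,0]],
  [[0,0,7],[0,0,0]],
  [[0,0,8],[0,0,0]],
  [[0,0,8],[0,0,0]],
])

```text
time_s: 9.05
tcp_pos: [0.4308, -0.0774, 0.1313]
eef_rot: [180.0, 0.1, -15.4]
contact_force: [0.7, -0.6, -0.3]
gripper_width: 0.0009
gripper_force: 0.0
```

Call:
move_arm([
  [[0,0,0],[0,0,0]],
  [[0,0,0],[0,0,0]],
  [[0,0,0],[0,0,0]],
  [[0,0,0],[0,0,0]],
  [[0,0,0],[0,0,0]],
])

```text
time_s: 9.68
tcp_pos: [0.4309, -0.0777, 0.1316]
eef_rot: [-180.0, -0.0, -15.5]
contact_force: [-0.4, -0.4, 0.6]
gripper_width: 0.0005
gripper_force: 0.0
```

Call:
move_arm([
  [[0,0,0],[0,0,0]],
  [[0,0,0],[0,0,0]],
  [[0,0,0],[0,0,0]],
  [[0,0,0],[0,0,0]],
  [[0,0,0],[0,0,0]],
])

```text
time_s: 10.3
tcp_pos: [0.4309, -0.0777, 0.1316]
eef_rot: [180.0, -0.0, -15.5]
contact_force: [-0.5, -0.5, 0.7]
gripper_width: 0.0004
gripper_force: 0.0
```

Call:
move_arm([
  [[0,0,0],[0,0,0]],
  [[0,0,0],[0,0,0]],
  [[0,0,0],[0,0,0]],
  [[0,0,0],[0,0,0]],
  [[0,0,0],[0,0,0]],
])

```text
time_s: 10.92
tcp_pos: [0.4309, -0.0777, 0.1316]
eef_rot: [180.0, -0.0, -15.5]
contact_force: [0.1, 0.1, 0.5]
gripper_width: 0.0004
gripper_force: 0.0
```

Call:
move_arm([
  [[0,0,0],[0,0,0]],
  [[0,0,0],[0,0,0]],
  [[0,0,0],[0,0,0]],
  [[0,0,0],[0,0,0]],
  [[0,0,0],[0,0,0]],
])

```text
time_s: 11.55
tcp_pos: [0.4309, -0.0777, 0.1316]
eef_rot: [180.0, 0.0, -15.5]
contact_force: [-0.1, -0.3, -0.7]
gripper_width: 0.0003
gripper_force: 0.0
```

Call:
move_arm([
  [[0,0,-4],[0,0,0]],
  [[0,0,-8],[0,0,0]],
  [[-0.3,-2,-9],[0,0,0]],
  [[-0.9,-6,-9],[0,0,0]],
  [[-1.5,-10.2,-9],[0,0,0]],
])

```text
time_s: 12.18
tcp_pos: [0.4437, 0.0255, 0.2219]
eef_rot: [-180.0, -0.0, -15.5]
contact_force: [0.4, -0.4, -0.8]
gripper_width: 0.0009
gripper_force: 0.0
```

Call:
move_arm([
  [[-0.6,-4.5,0],[0,0,0]],
  [[-1.2,-9,0],[0,0,0]],
  [[-1.8,-13.5,0],[0,0,0]],
  [[-2.5,-18,0],[0,0,0]],
  [[-3,-22,0],[0,0,0]],
])

```text
time_s: 12.8
tcp_pos: [0.4733, 0.2464, 0.2215]
eef_rot: [180.0, -0.0, -15.4]
contact_force: [-0.6, -0.5, -0.6]
gripper_width: 0.0004
gripper_force: 0.0
```

Call:
move_arm([
  [[-0.4,-2.5,0],[0,0,0]],
  [[-0.7,-4,0],[0,0,0]],
  [[-0.7,-4,0],[0,0,0]],
])

```text
time_s: 13.18
tcp_pos: [0.4772, 0.2853, 0.2213]
eef_rot: [180.0, 0.0, -15.4]
contact_force: [0.2, 0.0, 0.2]
gripper_width: 0.0007
gripper_force: 0.0
```

Run:
```python
from h import *
c=viewer.capture("wrist");s=r.get_state();print(s["tcp_pos"],s["eef_rot"],s["time_s"])
for k in ("bowl_top","lemon_top"):
    print(k,[(round(d["score"],2),ray(c,d["location"],H[k])[:2],d["location"]) for d in pinpoint(k,"wrist")[:2]])
c=viewer.capture("side");cv2.imwrite("pics/b.png",c["image"])
```

```text
[0.47707056 0.28465047 0.22138682] [ 1.79968195e+02  1.95297214e-02 -1.54584802e+01] 13.225
bowl_top []
lemon_top []
```

View pics/b.png

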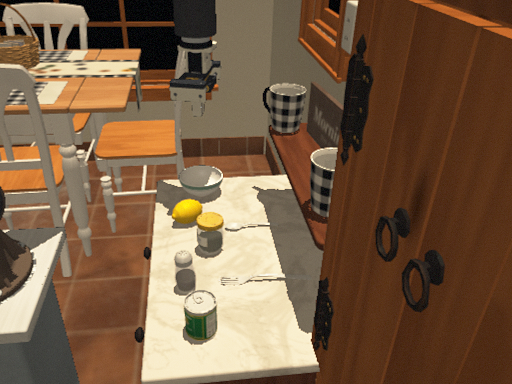

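The side view shows everything standing as before, with the gripper (≈(195,105)) above the bowl (≈(200,180)). Descending and holding.

Call:
move_arm([
  [[0,0,3],[0,0,0]],
  [[0,0,6.5],[0,0,0]],
  [[0,0,10],[0,0,0]],
  [[0,0,12.5],[0,0,0]],
  [[0,0,13.6],[0,0,0]],
])

```text
time_s: 14.0
tcp_pos: [0.4769, 0.2839, 0.0845]
eef_rot: [179.9, 0.0, -15.5]
contact_force: [-0.9, -0.5, 0.3]
gripper_width: 0.0003
gripper_force: 0.0
```

Call:
move_arm([
  [[0,0,0],[0,0,0]],
  [[0,0,0],[0,0,0]],
  [[0,0,0],[0,0,0]],
  [[0,0,0],[0,0,0]],
  [[0,0,0],[0,0,0]],
])

```text
time_s: 14.62
tcp_pos: [0.4773, 0.2852, 0.0859]
eef_rot: [-180.0, -0.0, -15.5]
contact_force: [-0.3, -0.6, 0.0]
gripper_width: 0.0008
gripper_force: 0.0
```

Call:
move_arm([
  [[0,0,0],[0,0,0]],
  [[0,0,0],[0,0,0]],
  [[0,0,0],[0,0,0]],
  [[0,0,0],[0,0,0]],
  [[0,0,0],[0,0,0]],
])

```text
time_s: 15.25
tcp_pos: [0.4773, 0.2851, 0.0855]
eef_rot: [180.0, -0.0, -15.5]
contact_force: [-0.3, 0.5, -0.3]
gripper_width: 0.0
gripper_force: 0.0
```

Call:
move_arm([
  [[0,0,0],[0,0,0]],
  [[0,0,0],[0,0,0]],
  [[0,0,0],[0,0,0]],
  [[0,0,0],[0,0,0]],
  [[0,0,0],[0,0,0]],
])

```text
time_s: 15.88
tcp_pos: [0.4773, 0.2851, 0.0856]
eef_rot: [-180.0, -0.0, -15.5]
contact_force: [0.9, 0.1, -0.4]
gripper_width: 0.0004
gripper_force: 0.0
```

Call:
move_arm([
  [[0,0,0],[0,0,0]],
  [[0,0,0],[0,0,0]],
  [[0,0,0],[0,0,0]],
  [[0,0,0],[0,0,0]],
  [[0,0,0],[0,0,0]],
])

```text
time_s: 16.5
tcp_pos: [0.4773, 0.2851, 0.0855]
eef_rot: [180.0, 0.0, -15.5]
contact_force: [0.4, 0.1, 0.4]
gripper_width: -0.0
gripper_force: 0.0
```

Run:
```python
from h import *
c=viewer.capture("side");cv2.imwrite("pics/e.png",c["image"][:320,100:400]);print(r.get_state()["tcp_pos"])
```

```text
[0.47725739 0.28508625 0.08555521]
```

View pics/e.png

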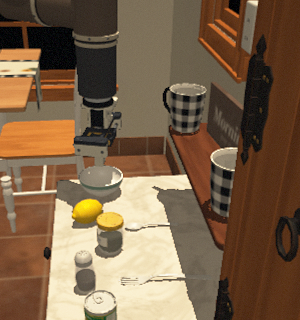

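The picture shows the fingertips (crop ≈(98,160)) just above the middle of the bowl (≈(101,172)), with nothing moved.

```bash
python3 -c "
from h import *
print(r.close_job())"
```

```text
the job is handed in; nothing more can be done
None
```

I pointed at the lemon, then the salt shaker, then the bowl, for over two seconds each, and handed the job in with the fingertips still over the bowl; in the camera views nothing was touched or moved, but the hand-in returned no verdict.

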